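# Load a specimen on the tilting stage and hold it at the marked angle

### The arm

A 6-joint arm with a two-finger parallel gripper is mounted at the origin on a cart in front of the work surface, level with it; the furniture and walls round the work are solid. World frame = base frame: x ahead of the robot, y to its left, z up, the work surface at z = 0. Lengths are in mm, angles in rad, forces in N, time in s.
With the tool pointing down it reaches from about 350 to 975 mm from the base axis. Payload 7.1 kg.
Tool frame: the origin (TCP) lies at the very end of the fingers, on their centre line; the grasp point (between the pads) lies ctrl.hold_point_z behind it (ctrl.hold_point_z is the distance from the TCP to the grasp point, in mm); z points along the fingers, y is the line along which they close (so a half turn about z gives the same grasp; the last joint's range is limited). The gripper opens to 88 mm and grips with 3 to 60 N. Pads are 20 mm wide; open, the fingers measure 115 mm over their backs; the gripper's body (75 mm by 178 mm) begins 61 mm behind the grasp point.
Start: joints at [1.238, 0.423, 1.63, -0, 1.089, -0.019], TCP at [192.89, 594.473, 222.675] pointing down, gripper open.
Joint ranges: [-3, 3], [-0.9, 2.11], [0.09, 2.58], [-1.31, 4.45], [0.11, 2.69], [-2.54, 2.54]. Speed limits (rad/s): [2.39, 2.39, 3.01, 3.14, 3.14, 3.14].

### API

Orientations are given as a rotation vector (axis times angle).
In Python, from workcell import ctrl gives the robot as it stands. The module is installed in compiled form; this text tells all that it offers.
- The arm moves only by the shell command python3 -m creep 'ROWS'. ROWS is JSON, a list of rows, each an object with "translation": the shift along the tool's x, y, z in mm, a list of three; "angular": the turn, a rotation vector about the tool's x, y, z in rad, a list of three; "jaw": the opening, from 0 (shut) to 1 (fully open). A call has exactly 8 rows; each row is the pose to reach, as a shift and turn from the pose commanded when the call began, along the tool's axes at that moment; what a row does not reach only later rows make up. A row lasts 1/8 s, in which the tool goes at most 62.5 mm and 10.7 degrees, less where a joint would pass 70% of its speed; a pose out of reach is approached as far as the arm can. A call with a gripper value outside its range is refused whole. The fingers move at their own pace and stop on an object; the grip force is fixed at half the most. Time passes only in rows, so rows that repeat a pose let the fingers close, or fill a call up. It gives the time, the measured TCP pose, the force, the opening and the grip force at its end, in the units of the state.
- ctrl.get_obs(): the state, without advancing time (a new reading comes with each control period).
- ctrl.get_image(name): name is "scene" or "top"; returns the picture (480x640x3 uint8, red, green, blue); there is no depth.
- ctrl.camera_info(name): a dict with "camera_matrix" (3x3 intrinsics, pixels), "distortion" ([k1, k2, p1, p2, k3] as OpenCV has them; the pictures are not rectified), "world_from_camera" (4x4, takes a point from camera to world coordinates). Camera axes: x right, y up, looking along -z (the intrinsics and any distortion apply to the point x, -y, -z); pixel columns grow to the right and rows downward; lengths in mm; the calibration is good to about 2 mm. A picture is of the moment at which its call begins. camera_info takes no time and is no camera call.
- ctrl.close_job(): hands the job in; it is judged then, once.
Trained networks look in the newest picture that a camera, given by its name, has taken for a name from the list of things; names that differ only in an ending like _2 or _b are one class to them, and where a whole thing is asked for, a point or a joint stands for the part that bears it (a point fixed in the world has none). Each returns a list of dicts, best first, with "score" (0 to 1); they miss things now and then, are a little off and sometimes report something else, mostly with a low value. They report only what shows in the picture. A call takes as long as a camera call. They do not tell look-alikes from the thing itself.
- ctrl.look_for(camera, label): "rect" ([left, top, right, bottom] in pixels, round what is visible of it).
The state is a dict: "t": time; "qpos": joint angles; "qvel": joint speeds; "joint_torque": joint torques, N m; "ee_pos": TCP position; "orientation": TCP orientation; "ft_force": force on the tool from outside, world axes, zero at the start; "moment": the same for the moment, N m; "width": finger opening in mm; "grasp_force": force on a finger pad.
Only numpy, scipy, OpenCV 4.12 (cv2) and the standard library are available. Lean on these libraries where they do the work, as an engineer would, in place of code of your own. Each camera call takes 0.05 s, during which the arm holds its last target. There are 200 camera calls.

### The job

Pick up the red specimen mount gently (the resin is brittle: a grip force of no more than about 30 N), set it down upright in the round well of the tilting stage's flap without dropping it, and let go. Then lift the flap by its black bar until it lies parallel to the red pointer, which marks the viewing angle, and keep holding it there: finish while still holding the flap at that angle, with the mount in its well. Do not move the pointer or disturb the other mounts or the timer.

Things in the scene. Friction and masses are not known exactly. Their poses are not given: they have to be found in the camera images.
- red_mount_center (a point): centre (half-way up) of the loose red specimen mount: an upright resin cylinder 34 mm in diameter, 21 mm tall, about 25 g, with a small round metal section in its top face; it stands on the bench at the start, in one of three places shared with the gold and green mounts. Its z axis points out of its top face. At rest in the level well the centre is 10.5 mm above the point flap_well
- gold_mount_center (a point): centre of a loose gold specimen mount, 38 mm in diameter, 18 mm tall; leave it alone
- green_mount_center (a point): centre of a loose green specimen mount, 34 mm in diameter, 18 mm tall; leave it alone
- timer_center (a point): centre of a loose white timer, 60 x 70 x 23 mm; leave it alone
- stage: fixed base of the tilting viewing stage, a grey plate 180 x 150 x 12 mm on the bench; origin at the centre of its underside, x axis from the bar towards the hinge (away from the robot, turned by the stage's yaw), y to the left, z up. Two hinge cheeks at its rear stand 64 mm high. On its right (-y) side, 69 mm from the middle, an upright aluminium arc of 70 mm radius about the hinge rises to 110 mm above the bench; the red pointer turns just outside it
- flap (a joint): angle of the hinged blue flap in rad: 0 = level, lying on its rests (its start); grows as the bar end is lifted, to 1.15. The flap is a plate 155 x 120 x 8 mm in the hinge plane, about 0.4 kg; it has next to no friction and falls back when let go
- pointer (a joint): angle of the red pointer in rad, measured as the flap's: the flap is at the mark when joint flap equals joint pointer (drawn from 0.42 to 0.80, another each time). The pointer is a red arm 90 mm long, 6 mm wide, turning about the flap's hinge axis, 80 mm to the right (-y) of the flap's middle; friction holds it
- flap_hinge (a point): middle of the hinge axis, 50 mm above the bench; the axis is parallel to the stage's y axis. Its axes turn with the flap: x along the flap from the bar to the hinge, y along the axis, z out of the flap's upper face
- flap_bar (a point): middle of the black round bar by which the flap is lifted: 12 mm in diameter, parallel to the hinge axis and 210 mm from it, in the flap's plane, 50 mm above the bench when level. Between its two side arms 96 mm of it is free, and 39 mm of open gap lies between it and the flap's front edge, so it can be pinched from above across its length and turns in the grip as the flap swings
- flap_well (a point): floor centre of the round well on the flap's upper face, 95 mm from the hinge axis towards the bar, 54 mm above the bench when level. The well is a black ring of 42 mm inner and 54 mm outer diameter, 5 mm high; its z axis is normal to the flap
- pointer_tip (a point): tip of the red pointer, 88 mm from the hinge axis
There are look-alikes about, which are no part of the job. Of the things that look like the part that bears red_mount_center, the largest one is meant.

How it is judged:
By the outcome, as a careful person would: the job done as asked, in the order asked, and still so for the second after the job is handed in, while the arm keeps its last pose, push and grip.
It also fails if it takes over 53 s, if anything falls off the work surface, if the arm or the gripper's body presses on something with over 40 N, if the wrist force passes 120 N, or if a joint passes its speed limit or range.

## Working session

There is one attempt and no reset: what is moved stays moved. The work goes in short steps, Python scripts to look and compute and a shell command to move; the robot and the scene stay as the last step left them, time stands still between calls to the robot, and variables do not carry over. Pictures are saved under pics/ and viewed, at most 10 in all, crops included, and the job is handed in when it is done.

```bash
mkdir -p pics; cat > h.py <<'E'
import numpy as np, cv2
from scipy.spatial.transform import Rotation as R
from workcell import ctrl
def cam(n):
    i=ctrl.camera_info(n); return np.array(i["camera_matrix"],float),np.array(i["distortion"],float),np.array(i["world_from_camera"],float)
def ray(n,uv):
    K,d,T=cam(n); p=cv2.undistortPoints(np.array([[uv]],float),K,d)[0,0]
    return T[:3,3],T[:3,:3]@np.array([p[0],-p[1],-1.])
def at_z(n,uv,z):
    o,r=ray(n,uv); return o+r*(z-o[2])/r[2]
def proj(n,P):
    K,d,T=cam(n); P=np.atleast_2d(P); c=(P-T[:3,3])@T[:3,:3]; c=c*[1,-1,-1]
    return cv2.projectPoints(c,np.zeros(3),np.zeros(3),K,d)[0][:,0]
def snap(n,f):
    im=ctrl.get_image(n); cv2.imwrite("pics/"+f,im[:,:,::-1]); return im
E
python3 - <<'E'
from h import *
print(ctrl.hold_point_z); o=ctrl.get_obs(); print(o)
for n in("top","scene"):
    snap(n,n+"0.png"); K,d,T=cam(n); print(n,K[0,0],d,T.round(2).tolist())
    for l in("red_mount_center","gold_mount_center","green_mount_center","timer_center","flap_bar","flap_well","pointer_tip","flap","stage"):
        print(l,[(round(x["score"],2),np.round(x["rect"]).tolist()) for x in ctrl.look_for(n,l)][:5])
E
```

```text
18.700000000000003
{'t': 0.0, 'qpos': array([ 1.23800635e+00,  4.23823522e-01,  1.63069518e+00, -8.32501300e-07,
        1.08860157e+00, -1.89721986e-02]), 'qvel': array([-0.00065098,  0.00036656, -0.00200887,  0.00047693,  0.00211382,
        0.00112475]), 'joint_torque': array([-8.06596818e-04, -5.44641030e+01, -2.73656040e+01,  6.42968039e-02,
        2.29806761e-02, -1.26477325e-04]), 'ee_pos': array([192.70833857, 593.95854137, 221.91048029]), 'orientation': array([-4.90881160e-01, -3.10273423e+00,  2.36254821e-03]), 'ft_force': array([0.52414318, 0.14553353, 0.44226355]), 'moment': array([ 0.02984976, -0.00018566,  0.01701038]), 'grasp_force': 0.0, 'width': 88.1130193188441}
top 497.4446656653225 [-0.11064665  0.          0.          0.          0.        ] [[0.02, 1.0, -0.08, 480.92], [-1.0, 0.02, 0.02, -204.64], [0.03, 0.08, 1.0, 1151.06], [0.0, 0.0, 0.0, 1.0]]
red_mount_center [(0.76, [204.0, 202.0, 221.0, 218.0]), (0.59, [244.0, 226.0, 257.0, 238.0]), (0.52, [259.0, 199.0, 276.0, 210.0]), (0.33, [204.0, 230.0, 224.0, 250.0])]
gold_mount_center [(0.73, [204.0, 230.0, 223.0, 
[... 457 characters left out ...]
57, -45.96], [-0.69, -0.4, 0.6, 465.3], [0.01, 0.83, 0.56, 686.72], [0.0, 0.0, 0.0, 1.0]]
red_mount_center [(0.78, [236.0, 300.0, 252.0, 316.0]), (0.75, [226.0, 277.0, 240.0, 292.0]), (0.57, [176.0, 307.0, 194.0, 326.0])]
gold_mount_center [(0.59, [195.0, 327.0, 220.0, 354.0])]
green_mount_center [(0.81, [255.0, 332.0, 276.0, 354.0])]
timer_center [(0.92, [424.0, 229.0, 454.0, 253.0]), (0.27, [274.0, 210.0, 398.0, 290.0])]
flap_bar [(0.73, [272.0, 212.0, 398.0, 291.0]), (0.39, [263.0, 195.0, 396.0, 299.0])]
flap_well [(0.22, [330.0, 206.0, 355.0, 214.0])]
pointer_tip [(0.63, [330.0, 208.0, 354.0, 216.0])]
flap [(0.8, [274.0, 212.0, 390.0, 290.0])]
stage [(0.69, [266.0, 194.0, 393.0, 299.0])]
```

View pics/top0.png

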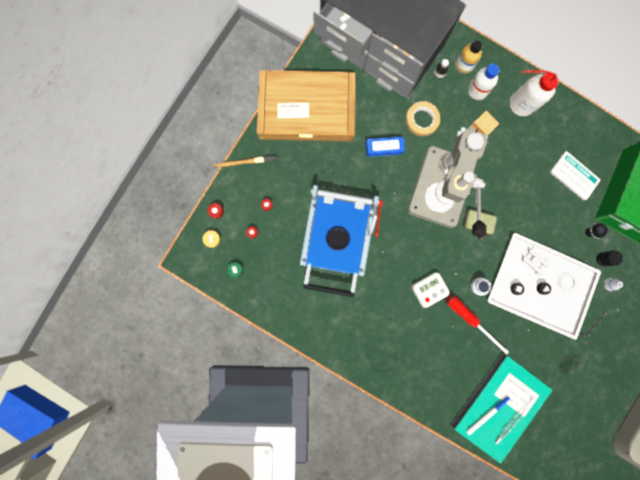

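View pics/scene0.png

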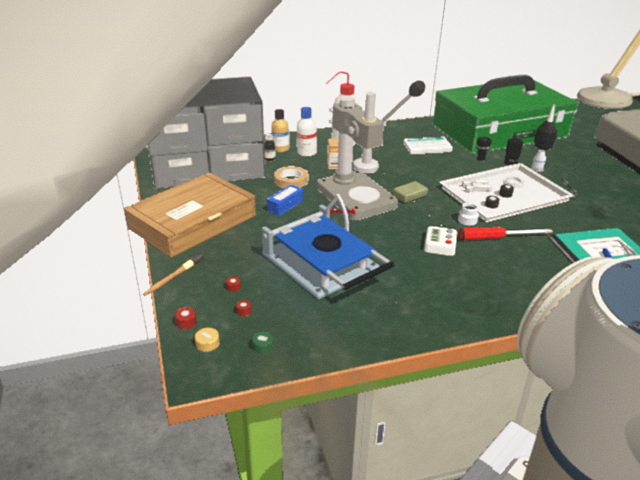

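Scene and top: red candidates are top (215,210) / scene (185,317), top (266,204) / scene (233,284), and top (252,231) / scene (244,308). The one at (215,210) looks largest. The other mounts and timer are gold (211,239), green (235,269) and timer (430,290). I'll check the choice in a crop and look closely at the stage.

```bash
python3 - <<'E'
from h import *
a=cv2.imread("pics/top0.png"); s=cv2.imread("pics/scene0.png")
z=lambda im,x,y,w,h,k:cv2.resize(im[y:y+h,x:x+w],None,fx=k,fy=k,interpolation=cv2.INTER_CUBIC)
c1=z(a,190,185,100,100,4); c2=z(s,165,265,120,100,4)[:, :400]
cv2.imwrite("pics/c1.png",np.hstack([c1,c2]))
cv2.imwrite("pics/c2.png",np.hstack([z(a,295,180,100,120,5)[:, :],z(s,315,185,60,120,5)]))
hsv=cv2.cvtColor(a,cv2.COLOR_BGR2HSV)
m=(((hsv[...,0]<8)|(hsv[...,0]>172))&(hsv[...,1]>130)&(hsv[...,2]>50)).astype(np.uint8)
n,l,st,ce=cv2.connectedComponentsWithStats(m[180:260,190:395])
for i in range(1,n):
    if st[i,4]>15: print("red",st[i]+[190,180,0,0,0],ce[i]+[190,180])
# silhouettes
for u in((215,210),(252,231),(266,204)): print(u,at_z("top",u,21).round(1))
for nm,u,zz in(("gold",(211,239),18),("green",(235,269),18),("well",(338,237.5),57)): print(nm,at_z("top",u,zz).round(1))
E
```

```text
red [261 198  12  13  86] [266.3255814  204.15116279]
red [375 200   8  37  93] [378.24731183 217.30107527]
red [207 203  16  16 155] [215.14193548 210.45806452]
red [246 226  12  12  86] [251.69767442 231.6744186 ]
(215, 210) [639.7  33.2  21. ]
(252, 231) [593.  -53.4  21. ]
(266, 204) [655.8 -83.5  21. ]
gold [573.   40.5  18. ]
green [505.7 -16.9  18. ]
well [ 578.8 -248.4   57. ]
```

View pics/c1.png

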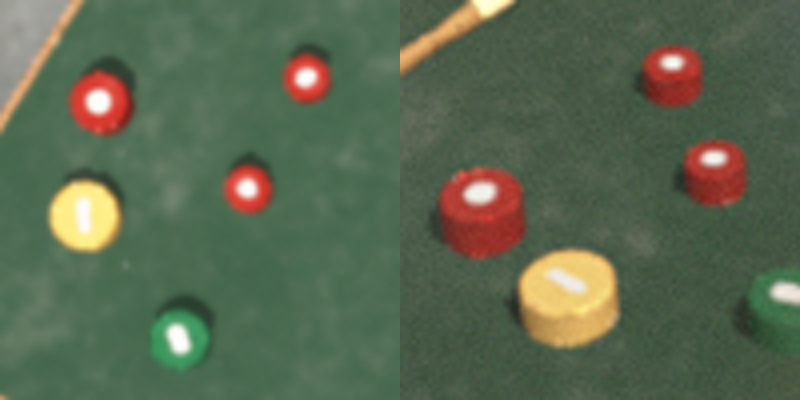

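View pics/c2.png

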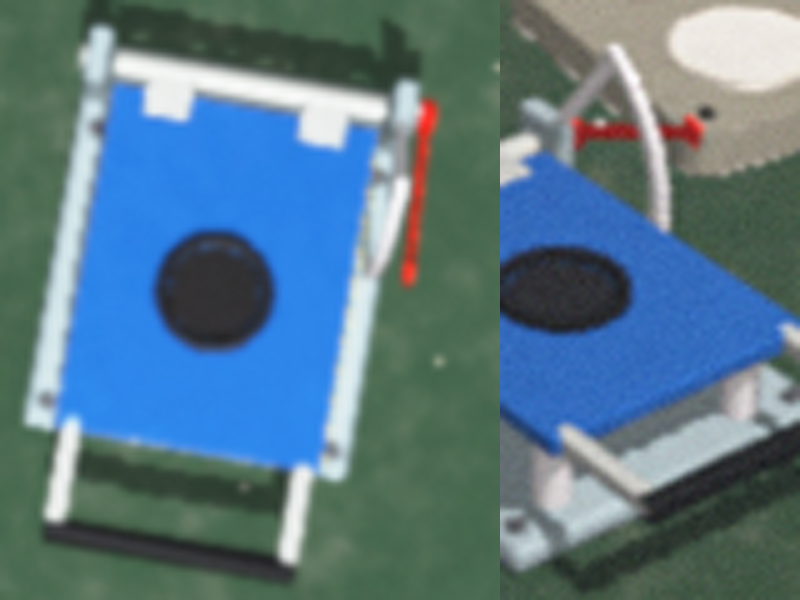

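The crop confirms it: the red mount at top (215,210) is clearly larger than the other two reds. The second crop gives the well centre at (337.8,238.2), the bar ends at (304,286) and (353.6,294.6), and the pointer tip at top (376.6,236) / scene (355,211). I'll fit the stage pose and pointer angle from these.

```bash
cat >> h.py <<'E'
from scipy.optimize import least_squares
def plan(target,yawvec,tilt=None):
    """shift/turn in tool axes to bring TCP to target, tool down, tool y along +-yawvec (xy)"""
    o=ctrl.get_obs(); C=R.from_rotvec(o["orientation"]); best=None
    for s in(1,-1):
        y=np.array([*yawvec,0.])*s; y/=np.linalg.norm(y); z=np.array([0,0,-1.]); x=np.cross(y,z)
        w=(C.inv()*R.from_matrix(np.stack([x,y,z],1))).as_rotvec()
        if best is None or np.linalg.norm(w)<np.linalg.norm(best): best=w
    print("shift",C.inv().apply(np.array(target)-o["ee_pos"]).round(1),"turn",best.round(3),"q6",o["qpos"][5].round(2))
E
python3 - <<'E'
from h import *
c=lambda x,y:(x/5+295,y/5+180)
yaw0=None
b1=at_z("top",c(45,530),50);b2=at_z("top",c(293,573),50);w=at_z("top",c(214,291),58)
print("bar ends",b1,b2,np.linalg.norm(b1-b2),"mid",(b1+b2)/2,"well",w)
d=b1-b2;print("yaw bar",np.arctan2(-d[0],d[1]),"mid-well",np.linalg.norm(((b1+b2)/2-w)[:2]))
hx=w-(b1+b2)/2;print("yaw from well",np.arctan2(hx[1],hx[0]))
fl,fr=at_z("top",c(60,437),54),at_z("top",c(322,470),54); bl=at_z("top",c(112,85),54);
print("flap front",np.linalg.norm(fl-fr),np.arctan2(-(fl-fr)[0],(fl-fr)[1]),"side",np.arctan2(*(bl-fl)[[1,0]]))
def fr_(p):
    x,y,t=p[:3];return np.array([x,y,50.]),np.array([np.cos(t),np.sin(t),0]),np.array([-np.sin(t),np.cos(t),0])
def res(p):
    H,X,Y=fr_(p);a=p[3]; Z=np.array([0,0,1.])
    pt=H-80*Y-X*90*np.cos(a)+Z*90*np.sin(a)
    top=np.array([H-95*X+8*Z,H-210*X,H-165*X+4*Z+60*Y,H-165*X+4*Z-60*Y,pt]); 
    r1=proj("top",top)-np.array([c(214,291),np.mean([c(45,530),c(293,573)],0),c(60,437),c(322,470),c(408,284)])
    r2=proj("scene",np.array([pt,H-80*Y]))-np.array([(355.5,211),(330.6,211)])
    sc=proj("scene",np.array([H-95*X+8*Z]))-np.array([(326.9,242.8)])
    return np.r_[r1.ravel(),r2.ravel(),sc.ravel()]
f=least_squares(res,[670,-235,-.1,.6],loss="soft_l1");p=f.x
print(p,res(p).round(1))
H,X,Y=fr_(p);print("well",H-95*X,"bar",H-210*X,"X",X)
m=at_z("top",(214.6,210.3),21);print("red",m)
o,r=ray("scene",(165+80/4,265+193/4)); print("red scene", o+r*(21-o[2])/r[2])
plan([m[0],m[1],60],[67,7][::-1] if 0 else [-7.,67.])
v=np.array([566,34])-m[:2] 
E
```

```text
bar ends [ 470.58167813 -175.53045208   50.        ] [ 453.58113021 -285.31831752   50.        ] 111.09632769574932 mid [ 462.08140417 -230.4243848    50.        ] well [ 577.14625556 -247.99321652   58.        ]
yaw bar -0.15362889937412005 mid-well 116.39838432347764
yaw from well -0.15151613991054688
flap front 116.47002228370712 -0.10674775570690591 side -0.12492562647761196
[ 6.70298602e+02 -2.60623257e+02 -1.38795845e-01  4.45365234e-01] [-0.2  0.4  0.5 -0.1 -1.3 -1.7  0.   0.3 -0.8  0.2  1.1 -0.4 -2.  -0.2
  1.7 -1.3]
well [ 576.21218761 -247.47994626   50.        ] bar [ 462.31810699 -231.56962258   50.        ] X [ 0.99038331 -0.13835064  0.        ]
red [638.95076153  34.13950933  21.        ]
red scene [639.31690499  36.56464284  21.        ]
shift [-597.2 -395.3  162.7] turn [ 0.     0.    -0.418] q6 -0.02
```

```bash
python3 -m creep '[{"translation":[-50,-33,0],"angular":[0,0,-0.05],"jaw":1},{"translation":[-100,-66,0],"angular":[0,0,-0.1],"jaw":1},{"translation":[-150,-99,0],"angular":[0,0,-0.15],"jaw":1},{"translation":[-200,-132,0],"angular":[0,0,-0.2],"jaw":1},{"translation":[-250,-165,10],"angular":[0,0,-0.25],"jaw":1},{"translation":[-300,-198,20],"angular":[0,0,-0.3],"jaw":1},{"translation":[-350,-231,30],"angular":[0,0,-0.35],"jaw":1},{"translation":[-400,-264,40],"angular":[0,0,-0.418],"jaw":1}]'
python3 - <<'E'
from h import *
plan([639,35.2,70],[-7.,67.])
E
```

```text
t: 2.0
ee_pos: [493.1, 218.3, 182.7]
orientation: [-0.167, 3.136, 0.001]
ft_force: [0.3, -0.2, -0.2]
width: 87.7
grasp_force: 0.0
shift [-125.6 -197.6  112.7] turn [0.    0.001 0.002] q6 -1.28
```

```bash
python3 -m creep '[{"translation":[-25,-39,15],"angular":[0,0,0],"jaw":1},{"translation":[-50,-79,35],"angular":[0,0,0],"jaw":1},{"translation":[-75,-118,60],"angular":[0,0,0],"jaw":1},{"translation":[-100,-157,85],"angular":[0,0,0],"jaw":1},{"translation":[-118,-185,102],"angular":[0,0,0],"jaw":1},{"translation":[-125.6,-197.6,112],"angular":[0,0,0],"jaw":1},{"translation":[-125.6,-197.6,112],"angular":[0,0,0],"jaw":1},{"translation":[-125.6,-197.6,112],"angular":[0,0,0],"jaw":1}]'
python3 - <<'E'
from h import *
im=snap("scene","s1.png")
cv2.imwrite("pics/s1c.png",cv2.resize(im[240:380,110:290,::-1],None,fx=4,fy=4))
plan([639,35.2,9],[-7.,67.])
E
```

```text
t: 3.0
ee_pos: [636.9, 37.4, 71.3]
orientation: [-0.165, 3.137, 0.0]
ft_force: [-0.4, -0.2, 0.3]
width: 87.8
grasp_force: 0.0
shift [-1.7 -2.6 62.5] turn [0.    0.001 0.001] q6 -1.64
```

View pics/s1c.png

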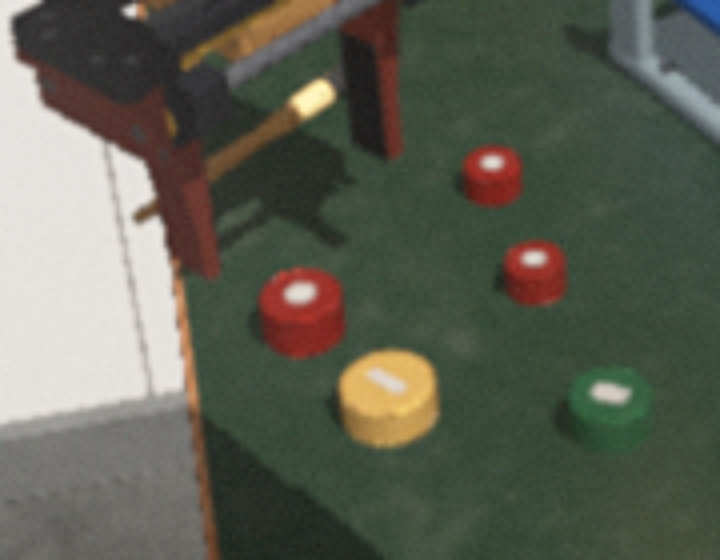

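The open fingers straddle the big red mount (crop (302,310)). Gold at (388,395) is clear of both fingers, so I'll descend.

```bash
python3 -m creep '[{"translation":[0,0,15],"angular":[0,0,0],"jaw":1},{"translation":[0,0,32],"angular":[0,0,0],"jaw":1},{"translation":[0,0,45],"angular":[0,0,0],"jaw":1},{"translation":[0,0,55],"angular":[0,0,0],"jaw":1},{"translation":[0,0,60],"angular":[0,0,0],"jaw":1},{"translation":[0,0,61],"angular":[0,0,0],"jaw":1},{"translation":[0,0,61],"angular":[0,0,0],"jaw":1},{"translation":[0,0,61],"angular":[0,0,0],"jaw":1}]'
python3 - <<'E'
from h import *
plan([639,35.2,9],[-7.,67.])
E
```

```text
t: 4.05
ee_pos: [637.7, 36.4, 10.2]
orientation: [-0.164, 3.136, -0.0]
ft_force: [0.0, -0.3, 0.3]
width: 88.0
grasp_force: 0.0
shift [-1.2 -1.3  1.2] turn [-0.     0.001  0.   ] q6 -1.64
```

Closing after a small correction. The jaw goes down in steps so the contact is gentle.

```bash
python3 -m creep '[{"translation":[-1,-1,1],"angular":[0,0,0],"jaw":0.7},{"translation":[-1,-1,1],"angular":[0,0,0],"jaw":0.55},{"translation":[-1,-1,1],"angular":[0,0,0],"jaw":0.45},{"translation":[-1,-1,1],"angular":[0,0,0],"jaw":0.4},{"translation":[-1,-1,1],"angular":[0,0,0],"jaw":0.37},{"translation":[-1,-1,1],"angular":[0,0,0],"jaw":0.34},{"translation":[-1,-1,1],"angular":[0,0,0],"jaw":0.3},{"translation":[-1,-1,1],"angular":[0,0,0],"jaw":0.3}]'
```

```text
t: 5.05
ee_pos: [638.4, 35.6, 8.7]
orientation: [0.164, -3.137, 0.0]
ft_force: [0.0, 0.7, -0.5]
width: 32.9
grasp_force: 30.0
```

```bash
python3 -m creep '[{"translation":[0,0,-5],"angular":[0,0,0],"jaw":0.3},{"translation":[0,0,-20],"angular":[0,0,0],"jaw":0.3},{"translation":[0,0,-40],"angular":[0,0,0],"jaw":0.3},{"translation":[0,0,-65],"angular":[0,0,0],"jaw":0.3},{"translation":[0,0,-90],"angular":[0,0,0],"jaw":0.3},{"translation":[0,0,-110],"angular":[0,0,0],"jaw":0.3},{"translation":[0,0,-122],"angular":[0,0,0],"jaw":0.3},{"translation":[0,0,-125],"angular":[0,0,0],"jaw":0.3}]'
python3 - <<'E'
from h import *
im=snap("scene","s2.png"); r=ctrl.look_for("scene","red_mount_center");print(r[:3])
cv2.imwrite("pics/s2c.png",cv2.resize(im[170:370,110:350,::-1],None,fx=3,fy=3))
for y in([-.99,.138],[.138,.99]):plan([576.5,-247.6,130],y)
E
```

```text
t: 6.05
ee_pos: [638.8, 35.6, 134.7]
orientation: [-0.164, 3.136, -0.0]
ft_force: [0.9, -1.0, -0.5]
width: 33.0
grasp_force: 30.0
[{'rect': [235.7, 298.6, 250.2, 315.6], 'score': 0.79}, {'rect': [226.0, 275.6, 240.8, 293.1], 'score': 0.72}, {'rect': [169.6, 245.4, 187.3, 270.1], 'score': 0.67}]
shift [  90.8 -275.2    3.6] turn [ 0.    -0.    -1.328] q6 -1.64
shift [  90.8 -275.2    3.6] turn [-0.    -0.     0.243] q6 -1.64
```

View pics/s2c.png

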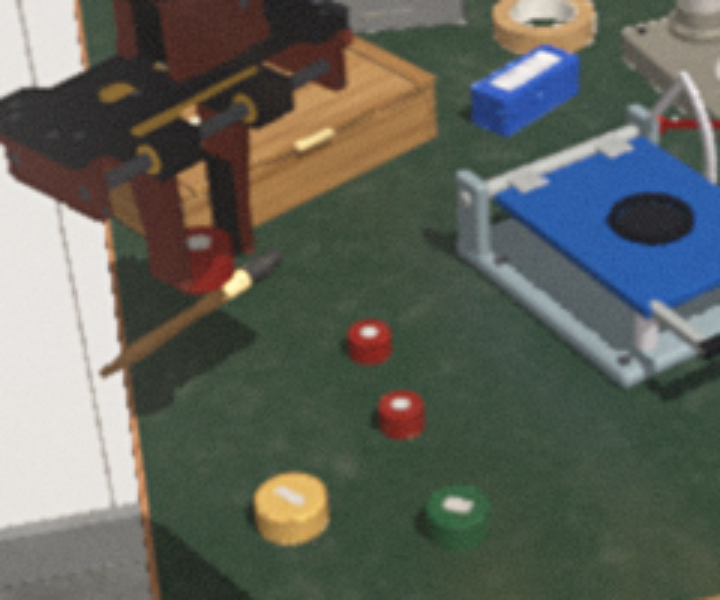

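The mount is held upright. Carrying it over the well now.

```bash
python3 -m creep '[{"translation":[8,-25,0],"angular":[0,0,0.03],"jaw":0.3},{"translation":[22,-66,0],"angular":[0,0,0.07],"jaw":0.3},{"translation":[38,-115,0],"angular":[0,0,0.11],"jaw":0.3},{"translation":[54,-165,0],"angular":[0,0,0.15],"jaw":0.3},{"translation":[70,-212,2],"angular":[0,0,0.19],"jaw":0.3},{"translation":[83,-250,3],"angular":[0,0,0.22],"jaw":0.3},{"translation":[90,-271,4],"angular":[0,0,0.243],"jaw":0.3},{"translation":[90.8,-275.2,4],"angular":[0,0,0.243],"jaw":0.3}]'
python3 -m creep '[{"translation":[0,0,10],"angular":[0,0,0],"jaw":0.3},{"translation":[0,0,22],"angular":[0,0,0],"jaw":0.3},{"translation":[0,0,32],"angular":[0,0,0],"jaw":0.3},{"translation":[0,0,40],"angular":[0,0,0],"jaw":0.3},{"translation":[0,0,45],"angular":[0,0,0],"jaw":0.3},{"translation":[0,0,48],"angular":[0,0,0],"jaw":0.3},{"translation":[0,0,48],"angular":[0,0,0],"jaw":0.3},{"translation":[0,0,48],"angular":[0,0,0],"jaw":0.3}]'
python3 - <<'E'
from h import *
im=snap("scene","s3.png");
plan([576.6,-247.7,63],[.138,.99])
t=ctrl.get_obs()["ee_pos"]; print(proj("scene",[[576.4,-247.6,59]]))
cv2.imwrite("pics/s3c.png",cv2.resize(im[180:280,270:400,::-1],None,fx=6,fy=6,interpolation=cv2.INTER_CUBIC))
E
```

```text
t: 7.15
ee_pos: [576.2, -248.2, 128.9]
orientation: [-0.22, -3.133, -0.001]
ft_force: [-0.8, 1.0, -0.1]
width: 33.0
grasp_force: 30.0
t: 8.15
ee_pos: [577.0, -247.8, 82.0]
orientation: [0.218, 3.133, -0.0]
ft_force: [-0.7, -0.2, -0.5]
width: 32.8
grasp_force: 30.0
shift [ 0.3  0.  19. ] turn [-0.     0.001 -0.   ] q6 -1.86
[[328.54272126 241.01719274]]
```

View pics/s3c.png

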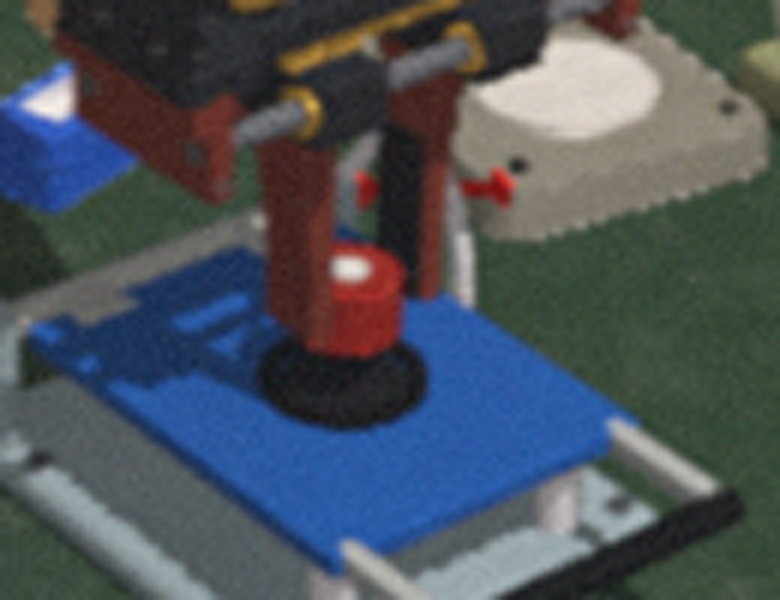

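```bash
python3 - <<'E'
from h import *
for q in([577,-247.8,94.3],[587,-247.8,94.3],[577,-237.8,94.3],[577,-247.8,59],[577,-247.8,54]): print(q,proj("scene",[q]))
im=cv2.imread("pics/s3.png");a=cv2.cvtColor(im,cv2.COLOR_BGR2GRAY)[180:280,270:400]
g=im[180:280,270:400].max(2)
m=(g<55).astype(np.uint8)
n,l,st,ce=cv2.connectedComponentsWithStats(m)
for i in range(1,n):
    if st[i,4]>60: print(st[i],ce[i]+[270,180])
E
```

```text
[577, -247.8, 94.3] [[328.87652468 224.66305694]]
[587, -247.8, 94.3] [[324.81149254 222.62975084]]
[577, -237.8, 94.3] [[325.16693425 226.76652369]]
[577, -247.8, 59] [[328.37449435 240.84898152]]
[577, -247.8, 54] [[328.30492996 243.09575077]]
[ 10   0  61  49 866] [313.68591224 193.20207852]
[ 65   0  26  13 139] [350.42446043 185.25899281]
[  0  33  11  17 113] [273.49557522 221.99115044]
[ 43  55  28  16 294] [326.19387755 243.49319728]
[ 84  81  40  19 236] [375.92372881 271.64830508]
```

The mount sits where predicted (section at (328.7,225)). The ring, at about (327.2,242.8), suggests the well is 2–3 mm further towards +y. I'll shift +2 mm, lower to just above the ring and check.

```bash
python3 -m creep '[{"translation":[0,1,2],"angular":[0,0,0],"jaw":0.3},{"translation":[0,2,5],"angular":[0,0,0],"jaw":0.3},{"translation":[0,2,8],"angular":[0,0,0],"jaw":0.3},{"translation":[0,2,11],"angular":[0,0,0],"jaw":0.3},{"translation":[0,2,13],"angular":[0,0,0],"jaw":0.3},{"translation":[0,2,13],"angular":[0,0,0],"jaw":0.3},{"translation":[0,2,13],"angular":[0,0,0],"jaw":0.3},{"translation":[0,2,13],"angular":[0,0,0],"jaw":0.3}]'
python3 - <<'E'
from h import *
im=snap("scene","s4.png");
cv2.imwrite("pics/s4c.png",cv2.resize(im[205:265,295:365,::-1],None,fx=10,fy=10,interpolation=cv2.INTER_CUBIC))
E
```

```text
t: 9.2
ee_pos: [577.1, -245.7, 68.8]
orientation: [0.218, 3.134, -0.0]
ft_force: [0.1, -0.5, 0.3]
width: 32.7
grasp_force: 30.0
```

View pics/s4c.png

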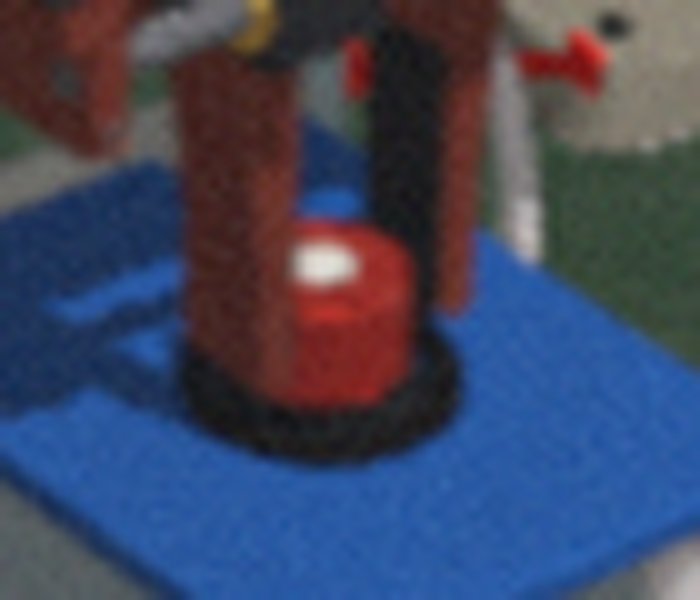

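In this crop the ring spans x 182–463. The mount (right edge 415, bottom 405) is within about 1 mm sideways and 2 mm far, so I'll correct by 1 mm in each axis and lower it.

```bash
python3 -m creep '[{"translation":[1,1,0],"angular":[0,0,0],"jaw":0.3},{"translation":[1,1,1.5],"angular":[0,0,0],"jaw":0.3},{"translation":[1,1,3],"angular":[0,0,0],"jaw":0.3},{"translation":[1,1,4],"angular":[0,0,0],"jaw":0.3},{"translation":[1,1,5],"angular":[0,0,0],"jaw":0.3},{"translation":[1,1,5.5],"angular":[0,0,0],"jaw":0.3},{"translation":[1,1,6],"angular":[0,0,0],"jaw":0.3},{"translation":[1,1,6],"angular":[0,0,0],"jaw":0.3}]'
```

```text
t: 10.25
ee_pos: [576.2, -244.5, 62.7]
orientation: [0.218, 3.134, -0.0]
ft_force: [-0.9, 0.3, -0.2]
width: 32.7
grasp_force: 30.0
```

```bash
python3 -m creep '[{"translation":[0,0,0.5],"angular":[0,0,0],"jaw":0.3},{"translation":[0,0,0.5],"angular":[0,0,0],"jaw":0.38},{"translation":[0,0,0.5],"angular":[0,0,0],"jaw":0.42},{"translation":[0,0,0.5],"angular":[0,0,0],"jaw":0.46},{"translation":[0,0,0.5],"angular":[0,0,0],"jaw":0.55},{"translation":[0,0,0.5],"angular":[0,0,0],"jaw":0.62},{"translation":[0,0,0.5],"angular":[0,0,0],"jaw":0.68},{"translation":[0,0,0.5],"angular":[0,0,0],"jaw":0.7}]'
python3 -m creep '[{"translation":[0,0,-5],"angular":[0,0,0],"jaw":0.7},{"translation":[0,0,-20],"angular":[0,0,0],"jaw":0.7},{"translation":[0,0,-40],"angular":[0,0,0],"jaw":0.7},{"translation":[0,0,-60],"angular":[0,0,0],"jaw":0.6},{"translation":[0,0,-75],"angular":[0,0,0],"jaw":0.5},{"translation":[0,0,-85],"angular":[0,0,0],"jaw":0.45},{"translation":[0,0,-85],"angular":[0,0,0],"jaw":0.45},{"translation":[0,0,-85],"angular":[0,0,0],"jaw":0.45}]'
python3 - <<'E'
from h import *
plan([462.3,-230,130],[-.99,.138]); plan([462.3,-230,130],[.99,-.138])
o=ctrl.get_obs();C=R.from_rotvec(o["orientation"]);print(C.as_matrix().round(3),o["qpos"].round(2))
print(proj("scene",[[576.2,-245,75]]))
im=snap("scene","s5.png");print(ctrl.look_for("scene","red_mount_center")[:4])
E
```

```text
t: 11.25
ee_pos: [576.2, -244.5, 62.2]
orientation: [-0.218, -3.134, 0.0]
ft_force: [0.3, 0.7, 0.2]
width: 61.1
grasp_force: 0.0
t: 12.25
ee_pos: [575.8, -244.3, 146.6]
orientation: [-0.218, -3.133, -0.001]
ft_force: [-0.4, 0.5, -0.0]
width: 39.7
grasp_force: 0.0
shift [114.4  -1.5  16.7] turn [-1.00e-03 -1.00e-03  1.57e+00] q6 -1.85
shift [114.4  -1.5  16.7] turn [-1.00e-03 -1.00e-03  1.57e+00] q6 -1.85
[[-0.99   0.138 -0.001]
 [ 0.138  0.99   0.   ]
 [ 0.001  0.    -1.   ]] [-0.42  0.52  1.68  0.    0.95 -1.85]
[[327.89840724 234.34400345]]
[{'rect': [318.6, 226.9, 334.2, 248.4], 'score': 0.84}, {'rect': [225.1, 277.0, 243.0, 293.3], 'score': 0.68}, {'rect': [233.5, 301.8, 252.2, 315.6], 'score': 0.5}]
```

The mount is seated (detected at (326,238), as predicted). Turning a quarter and moving above the bar.

```bash
python3 -m creep '[{"translation":[10,0,0],"angular":[0,0,0.17],"jaw":0.5},{"translation":[26,0,0],"angular":[0,0,0.35],"jaw":0.5},{"translation":[42,0,0],"angular":[0,0,0.53],"jaw":0.5},{"translation":[58,0,0],"angular":[0,0,0.71],"jaw":0.5},{"translation":[75,0,0],"angular":[0,0,0.89],"jaw":0.5},{"translation":[92,-1,0],"angular":[0,0,1.07],"jaw":0.5},{"translation":[106,-1,0],"angular":[0,0,1.25],"jaw":0.5},{"translation":[114,-1,0],"angular":[0,0,1.43],"jaw":0.5}]'
python3 - <<'E'
from h import *
plan([462.3,-229.5,95],[.99,-.138])
E
```

```text
t: 13.35
ee_pos: [462.1, -229.4, 146.6]
orientation: [-2.225, -2.216, 0.001]
ft_force: [-0.0, 0.1, -1.3]
width: 44.0
grasp_force: 0.0
shift [-0.1  0.3 51.6] turn [-0.001 -0.001  0.134] q6 -0.48
```

```bash
python3 -m creep '[{"translation":[0,0,10],"angular":[0,0,0.134],"jaw":0.5},{"translation":[0,0,30],"angular":[0,0,0.134],"jaw":0.5},{"translation":[0,0,50],"angular":[0,0,0.134],"jaw":0.5},{"translation":[0,0,70],"angular":[0,0,0.134],"jaw":0.5},{"translation":[0,0,88],"angular":[0,0,0.134],"jaw":0.5},{"translation":[0,0,102],"angular":[0,0,0.134],"jaw":0.5},{"translation":[0,0,112],"angular":[0,0,0.134],"jaw":0.5},{"translation":[0,0,115],"angular":[0,0,0.134],"jaw":0.5}]'
python3 - <<'E'
from h import *
im=snap("scene","s6.png"); print(ctrl.get_obs()["ee_pos"])
cv2.imwrite("pics/s6c.png",cv2.resize(im[175:310,290:430,::-1],None,fx=4,fy=4,interpolation=cv2.INTER_CUBIC))
E
```

```text
t: 14.35
ee_pos: [463.0, -229.6, 31.6]
orientation: [-2.363, -2.07, 0.0]
ft_force: [-0.8, 0.8, 0.1]
width: 43.7
grasp_force: 0.0
[ 463.03275601 -229.63967496   31.68283687]
```

View pics/s6c.png

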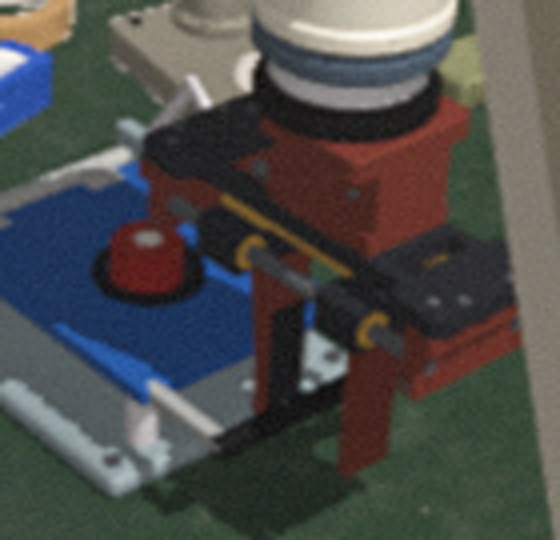

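The mount stands in its well (crop (148,265)) and the bar passes between the fingers. Closing on it.

```bash
python3 -m creep '[{"translation":[0,0,0],"angular":[0,0,0],"jaw":0.4},{"translation":[0,0,0],"angular":[0,0,0],"jaw":0.3},{"translation":[0,0,0],"angular":[0,0,0],"jaw":0.24},{"translation":[0,0,0],"angular":[0,0,0],"jaw":0.2},{"translation":[0,0,0],"angular":[0,0,0],"jaw":0.16},{"translation":[0,0,0],"angular":[0,0,0],"jaw":0.1},{"translation":[0,0,0],"angular":[0,0,0],"jaw":0},{"translation":[0,0,0],"angular":[0,0,0],"jaw":0}]'
python3 - <<'E'
from h import *
o=ctrl.get_obs();print(R.from_rotvec(o["orientation"]).as_matrix().round(3),o["ft_force"])
for a in(.1,.2,.3,.4,.44,.5): print(a,"ty?",round(210*(1-np.cos(a)),1),"tz",round(-210*np.sin(a),1))
E
```

```text
t: 15.4
ee_pos: [465.1, -230.1, 32.6]
orientation: [2.361, 2.067, 0.003]
ft_force: [6.3, 2.3, -2.2]
width: 11.4
grasp_force: 29.9
[[ 0.132  0.991  0.004]
 [ 0.991 -0.132 -0.001]
 [-0.001  0.004 -1.   ]] [ 6.33534728  2.27724438 -2.24904591]
0.1 ty? 1.0 tz -21.0
0.2 ty? 4.2 tz -41.7
0.3 ty? 9.4 tz -62.1
0.4 ty? 16.6 tz -81.8
0.44 ty? 20.0 tz -89.4
0.5 ty? 25.7 tz -100.7
```

```bash
python3 -m creep '[{"translation":[0,2.5,-4],"angular":[0,0,0],"jaw":0},{"translation":[0,3.4,-12.6],"angular":[0,0,0],"jaw":0},{"translation":[0,4,-21],"angular":[0,0,0],"jaw":0},{"translation":[0,5,-29.3],"angular":[0,0,0],"jaw":0},{"translation":[0,6.4,-37.6],"angular":[0,0,0],"jaw":0},{"translation":[0,8,-45.8],"angular":[0,0,0],"jaw":0},{"translation":[0,10,-54],"angular":[0,0,0],"jaw":0},{"translation":[0,11.8,-60],"angular":[0,0,0],"jaw":0}]'
python3 - <<'E'
from h import *
o=ctrl.get_obs();print(o["ft_force"],np.arcsin((o["ee_pos"][2]-31.3)/210))
a=snap("scene","s7.png");b=snap("top","t7.png")
z=lambda im,x,y,w,h:cv2.resize(im[y:y+h,x:x+w,::-1],(400,480),interpolation=cv2.INTER_CUBIC)
cv2.imwrite("pics/c7.png",np.hstack([z(a,280,170,100,120),z(b,295,180,100,120)]))
E
```

```text
t: 16.4
ee_pos: [473.5, -231.3, 92.7]
orientation: [-2.362, -2.069, 0.003]
ft_force: [-6.0, -4.7, -1.6]
width: 11.2
grasp_force: 30.0
[-5.96208206 -4.6820509  -1.6382253 ] 0.296921338762502
```

View pics/c7.png

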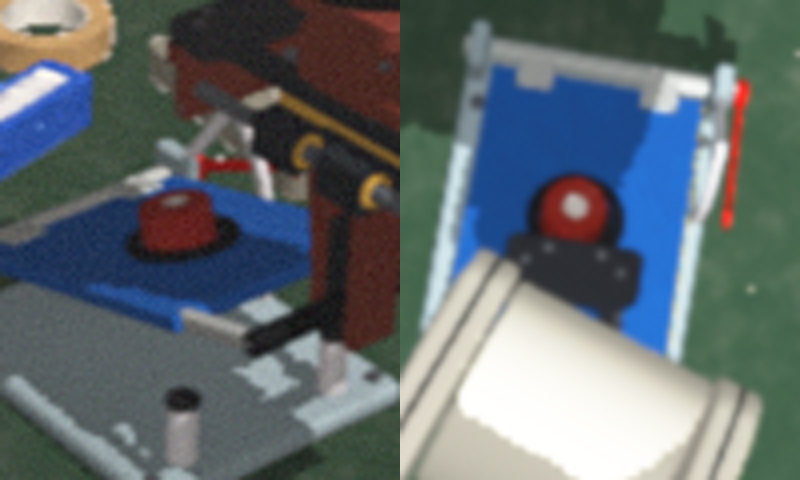

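Flap is up at about 0.30 rad with the mount in place. The pointer shows in scene crop (200–245,163) and in the top crop from (744,90) to (728,220). I've used my picture allowance, so I'll measure the pointer angle numerically from the unobstructed first scene picture and the top picture.

```bash
python3 - <<'E'
from h import *
t=-.1388
def model(a,dy=0,h=(670.3,-259,50)):
    H=np.array(h);X=np.array([np.cos(t),np.sin(t),0]);Y=np.array([-np.sin(t),np.cos(t),0])
    s=np.linspace(0,88,45)[:,None]
    return H-(80-dy)*Y+s*(-X*np.cos(a)+np.array([0,0,np.sin(a)]))
for f,n,(x0,y0,x1,y1) in(("scene0","scene",(324,200,362,222)),("top0","top",(368,194,388,244)),("t7","top",(368,194,388,244))):
    im=cv2.imread(f"pics/{f}.png").astype(float)[y0:y1,x0:x1]
    r=np.clip(im[...,2]-im[...,:2].max(2)-25,0,None)
    if f=="scene0":
        print("cols");
        for c in range(r.shape[1]):
            if r[:,c].sum()>40: print(c+x0,round((r[:,c]*np.arange(y0,y1)).sum()/r[:,c].sum(),2),int(r[:,c].sum()))
    else:
        for q in range(0,r.shape[0],2):
            if r[q].sum()>40: print(f,q+y0,round((r[q]*np.arange(x0,x1)).sum()/r[q].sum(),2),int(r[q].sum()))
for a in(.4,.45,.5,.55,.6,.65):
    p=proj("scene",model(a));q=proj("top",model(a))
    print(a,"scene",p[0].round(1),p[-1].round(1),"slope",((p[40]-p[5])[1]/(p[40]-p[5])[0]).round(3),"top",q[0].round(1),q[-1].round(1),"slope",((q[-1]-q[0])[0]/(q[-1]-q[0])[1]).round(3))
E
```

```text
cols
329 209.15 88
330 210.75 416
331 210.96 336
332 210.87 207
333 210.9 181
334 211.01 163
335 211.02 162
336 210.94 188
337 210.89 195
338 210.83 192
339 210.78 200
340 210.92 191
341 210.99 173
342 211.16 79
347 210.72 107
348 210.91 185
349 210.98 172
350 211.0 172
351 210.64 233
352 210.12 437
353 210.48 593
354 210.8 491
355 210.52 179
top0 200 380.08 192
top0 202 380.39 440
top0 204 379.88 508
top0 206 379.46 382
top0 208 379.19 220
top0 210 379.06 244
top0 212 378.79 197
top0 214 378.37 215
top0 216 378.33 195
top0 218 378.15 240
top0 220 377.91 180
top0 222 377.6 181
top0 224 377.31 195
top0 226 377.15 231
top0 228 376.99 191
top0 230 376.75 181
top0 232 376.42 226
top0 234 376.25 362
top0 236 376.15 169
t7 200 380.08 191
t7 202 380.39 439
t7 204 379.89 506
t7 206 379.46 377
t7 208 379.19 218
t7 210 379.06 245
t7 212 378.79 193
t7 214 378.39 212
t7 216 378.34 193
t7 218 378.15 238
t7 220 377.91 179
t7 222 377.6 180
t7 224 377.31 194
t7 226 377.15 231
t7 228 376.99 189
t7 230 376.75 177
t7 232 376.42 224
t7 234 376.25 361
t7 236 376.14 168
0.4 scene [328.1 211.1] [355.9 212.9] slope 0.065 top [378.4 202.9] [374.8 237. ] slope -0.104
0.45 scene [328.1 211.1] [355.3 210.7] slope -0.015 top [378.4 202.9] [375.2 236. ] slope -0.097
0.5 scene [328.1 211.1] [354.7 208.5] slope -0.098 top [378.4 202.9] [375.5 235. ] slope -0.09
0.55 scene [328.1 211.1] [354.  206.3] slope -0.185 top [378.4 202.9] [375.9 233.8] slope -0.081
0.6 scene [328.1 211.1] [353.3 204.2] slope -0.277 top [378.4 202.9] [376.3 232.5] slope -0.072
0.65 scene [328.1 211.1] [352.5 202. ] slope -0.375 top [378.4 202.9] [376.6 231.2] slope -0.062
```

```bash
python3 -m creep '[{"translation":[0,1,-4.5],"angular":[0,0,0],"jaw":0},{"translation":[0,2.7,-9.5],"angular":[0,0,0],"jaw":0},{"translation":[0,4.4,-14.5],"angular":[0,0,0],"jaw":0},{"translation":[0,6.2,-19.5],"angular":[0,0,0],"jaw":0},{"translation":[0,8.2,-24.5],"angular":[0,0,0],"jaw":0},{"translation":[0,9.7,-28],"angular":[0,0,0],"jaw":0},{"translation":[0,10.4,-29.5],"angular":[0,0,0],"jaw":0},{"translation":[0,10.4,-29.5],"angular":[0,0,0],"jaw":0}]'
python3 - <<'E'
from h import *
o=ctrl.get_obs();print(o["ft_force"],np.arcsin((o["ee_pos"][2]-31.5)/210))
im=snap("scene","s8.png").astype(int);snap("top","t8.png")
H=np.array([670.3,-259,50])
def pts(a,t,yy,zz,s):
    X=np.array([np.cos(t),np.sin(t),0]);Y=np.array([-np.sin(t),np.cos(t),0]);Z=np.array([0,0,1.])
    U=-X*np.cos(a)+Z*np.sin(a);N=X*np.sin(a)+Z*np.cos(a)
    return np.array([H+yy*Y+zz*N+k*U for k in s])
t=-.145
# left edge of blue: leftmost/lowest blue per column
b=(im[...,2]>im[...,0]+40)&(im[...,2]>50)
P=proj("scene",pts(.446,t,60,-4,(20,60,110,155)));print(P.round(1))
for c in range(int(P[:,0].min()),int(P[:,0].max())+1,4):
    r=np.where(b[190:300,c])[0]+190; print(c,r.max() if len(r) else None,end="; ")
print()
for a in(.40,.42,.44,.46,.48):
    p=proj("scene",pts(a,t,60,-4,(20,155)));q=proj("scene",pts(a,t,60,4,(20,155)));w=proj("scene",pts(a,t,0,25,(95,)))
    print(a,p.round(1).tolist(),"slope",(p[1]-p[0])[1]/(p[1]-p[0])[0],"mount top",w.round(1))
print(ctrl.look_for("scene","red_mount_center")[:3])
E
```

```text
t: 17.5
ee_pos: [484.0, -233.0, 122.2]
orientation: [-2.362, -2.07, 0.002]
ft_force: [-6.0, -5.9, -1.2]
width: 11.4
grasp_force: 30.0
[-6.03158901 -5.87474726 -1.2252937 ] 0.44670691829111053
[[277.6 236.4]
 [288.9 237.1]
 [304.1 238. ]
 [318.7 238.9]]
277 235; 281 235; 285 236; 289 236; 293 236; 297 237; 301 237; 305 238; 309 238; 313 238; 317 239; 
0.4 [[277.7, 236.9], [319.7, 242.8]] slope 0.14184725764108022 mount top [[322.4 214. ]]
0.42 [[277.6, 236.7], [319.3, 241.1]] slope 0.10683139736996192 mount top [[322. 213.]]
0.44 [[277.6, 236.5], [318.9, 239.4]] slope 0.0711083150998272 mount top [[321.6 212. ]]
0.46 [[277.6, 236.3], [318.4, 237.7]] slope 0.03462685338578311 mount top [[321.2 211. ]]
0.48 [[277.5, 236.1], [318.0, 236.0]] slope -0.00266758686870122 mount top [[320.7 210. ]]
[{'rect': [235.5, 303.5, 250.1, 317.9], 'score': 0.79}, {'rect': [313.8, 208.8, 332.0, 224.7], 'score': 0.61}, {'rect': [225.9, 273.0, 239.9, 293.5], 'score': 0.47}]
```

```bash
python3 - <<'E'
from h import *
im=cv2.imread("pics/s8.png").astype(float);H=np.array([670.3,-259,50])
def pts(a,t,yy,zz,s):
    X=np.array([np.cos(t),np.sin(t),0]);Y=np.array([-np.sin(t),np.cos(t),0]);Z=np.array([0,0,1.])
    U=-X*np.cos(a)+Z*np.sin(a);N=X*np.sin(a)+Z*np.cos(a)
    return np.array([H+yy*Y+zz*N+k*U for k in s])
d=cv2.GaussianBlur(im[...,0]-im[...,2],(0,0),.8)
cs=np.arange(280,317);e=[]
for c in cs:
    col=d[229:246,c];half=(col[:4].max()+col[-4:].min())/2
    i=[k for k in range(2,len(col)-1) if col[k]>=half>col[k+1]]
    e.append(229+i[-1]+(col[i[-1]]-half)/(col[i[-1]]-col[i[-1]+1]) if i else np.nan)
e=np.array(e);print(e.round(1));ok=np.isfinite(e)
for _ in range(3):
    f=np.polyfit(cs[ok],e[ok],1);ok=ok&(abs(e-np.polyval(f,cs))<.8)
print("slope",f,ok.sum())
s0=cv2.imread("pics/scene0.png").astype(float)[204:218,324:362];r=np.clip(s0[...,2]-s0[...,:2].max(2)-25,0,None)
cc=np.array([c for c in range(9,27) if r[:,c].sum()>100]);yy=[(r[:,c]*np.arange(14)).sum()/r[:,c].sum() for c in cc]
g=np.polyfit(cc,yy,1);print("pointer slope",g[0])
from scipy.optimize import brentq
sl=lambda a,t,y,z,s:(lambda p:(p[1]-p[0])[1]/(p[1]-p[0])[0])(proj("scene",pts(a,t,y,z,s)))
for t in(-.139,-.15,-.16):
    fa=brentq(lambda a:sl(a,t,60,-4,(20,155))-f[0],.2,.9)
    print(t,"flap",fa,"pointer body",brentq(lambda a:sl(a,t,-80,0,(10,80))-g[0],.2,.9),"pointer ends",brentq(lambda a:sl(a,t,-80,0,(0,88))-(210.5-210.85)/23,.2,.9))
E
```

```text
[235.8 235.9 236.  236.1 236.3 236.3 236.5 236.6 236.6 236.7 236.8 236.8
 236.9 237.1 237.3 237.5 237.5 237.4 237.5 237.6 237.7 237.7 237.6 237.5
 237.6 237.8 238.  238.1 238.2 238.3 238.4 238.6 238.7 238.8 238.9 239.1
 239.1]
slope [8.46517472e-02 2.12218933e+02] 37
pointer slope -0.0013741238574964923
-0.139 flap 0.43018318645602344 pointer body 0.44176732945168545 pointer ends 0.45032999214663416
-0.15 flap 0.43435260374163237 pointer body 0.44525974936451773 pointer ends 0.4536920564324296
-0.16 flap 0.43808424202423235 pointer body 0.4483897887970488 pointer ends 0.4567035278522141
```

The flap reads about 0.010 rad below the pointer by the same measure, so I'll raise it 2 mm and settle.

```bash
python3 -m creep '[{"translation":[0,0.3,-0.7],"angular":[0,0,0],"jaw":0},{"translation":[0,0.6,-1.4],"angular":[0,0,0],"jaw":0},{"translation":[0,0.7,-2],"angular":[0,0,0],"jaw":0},{"translation":[0,0.7,-2],"angular":[0,0,0],"jaw":0},{"translation":[0,0.7,-2],"angular":[0,0,0],"jaw":0},{"translation":[0,0.7,-2],"angular":[0,0,0],"jaw":0},{"translation":[0,0.7,-2],"angular":[0,0,0],"jaw":0},{"translation":[0,0.7,-2],"angular":[0,0,0],"jaw":0}]'
python3 - <<'E'
from h import *
o=ctrl.get_obs();print(np.arcsin((o["ee_pos"][2]-31.5)/210),o["qvel"].round(3))
snap("scene","s9.png");print(ctrl.look_for("scene","red_mount_center")[:3])
print(ctrl.close_job())
E
```

```text
t: 18.65
ee_pos: [484.9, -233.1, 124.1]
orientation: [-2.363, -2.07, 0.002]
ft_force: [-4.2, -5.3, -1.2]
width: 11.3
grasp_force: 30.0
0.456785274046605 [ 0.002  0.     0.001 -0.     0.001  0.   ]
[{'rect': [226.0, 276.3, 241.4, 294.6], 'score': 0.71}, {'rect': [234.2, 296.8, 249.6, 316.5], 'score': 0.68}, {'rect': [312.4, 206.7, 331.3, 223.2], 'score': 0.45}]
the job is handed in; nothing more can be done
None
```

Job handed in at 18.65 s: the red mount is in its well, and the arm is still holding the flap at about 0.45 rad, within about 0.01 rad of the pointer angle I measured (0.445–0.453 rad); no verdict came back.

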